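# Set the cam grinder's infeed four clicks

### The job

Push the thumb bar with a fingertip (never pinch it) to turn the cam grinder's feed dial clockwise, seen from above, exactly four clicks from where it stands, without going past the fourth, and take the finger off. Then press the green button fully down and let it come back up. Leave the red button and everything else on the bench alone.

Things in the scene. Friction and masses are not known exactly. Their poses are not given: they have to be found in the camera images.
- dial (a joint): The feed dial, turning about a vertical axis. Value in rad, growing clockwise from above. Click stops every 30 degrees (0.5236 rad) from 0; it starts in the stop at 0. Leaving a stop takes about 0.1 N m (2 to 4 N at the bar); resistance fades towards half way between stops, and a little beyond that the dial snaps by itself into the next stop. End stops at -0.17 and 4.0.
- dial_axis (a point): Point on the dial's axis, at the flat top of its aluminium disc (96 mm across, 12 mm thick, 12 black ticks), 64 mm above the bench. The red feed box below, 130 x 130 x 50 mm, is bolted down. The cam grinder (150 mm high) stands on the robot's right of it, its nearest tall part 140 mm or more from the axis. At dial value 0 the thumb bar points along this frame's +y.
- push_point (a point): Middle of the yellow face of the thumb bar, the face to push to turn clockwise: 29 mm out from the axis, 6 mm beside the bar's middle plane, 14 mm above the disc. The bar stands radially on the disc, 12 mm thick, 24 mm high, from 12 to 46 mm from the axis. Axes: y outward along the bar, -x out of the yellow face, z up.
- bar_yellow: The yellow half of the thumb bar's thickness, 6 x 34 x 24 mm; origin on the disc's top 29 mm out from the axis, at the seam of the two halves; y outward along the bar, -x towards the yellow face, z up.
- bar_black: The black half of the thumb bar's thickness, 6 x 34 x 24 mm, same origin and axes as the yellow half, +x towards the black face. Touching both faces at once counts as pinching.
- green_button (a joint): Green push button, 32 mm across, on top of a grey switch box 64 x 64 x 45 mm fixed to the bench. Value in m, 0 up, 0.006 fully down; fully down takes about 5 N, it springs back up.
- green_button_top (a point): Centre of the green button's top, 67 mm above the bench when up; the button stands 10 mm out of its black collar, 48 mm across.
- red_button (a joint): Red push button of the same size on a like box. Value in m, 0 up, 0.006 down. Not to be pressed.
- red_button_top (a point): Centre of the red button's top, 67 mm above the bench.
- bearing: Steel ball-bearing ring, 40 mm across, 14 mm high, lying loose on the bench between the dial and the buttons. Origin under its centre.
- piston: Aluminium piston standing loose on the bench, 56 mm across, 45 mm high. Origin under its centre.
- oil_bottle: Black oil bottle, loose, 60 mm across, 170 mm high. Origin under its centre.
- grease_tin: Blue grease tin, loose, 70 mm across, 60 mm high. Origin under its centre.
- screwdriver: Red-handled screwdriver lying loose, 190 mm long along its x axis, handle at -x.
- spanner: Steel spanner lying loose, 170 mm long along its x axis.

How it is judged:
By the outcome, as a careful person would: the job done as asked, in the order asked, and still so for the second after the job is handed in, with the robot touching nothing.
It also fails if it takes over 61 s, if anything falls off the work surface, if the arm or the gripper's body presses on something with over 40 N, if the wrist force passes 120 N, or if a joint passes its speed limit or range.

### The arm

A 6-joint arm with a two-finger parallel gripper is mounted at the origin on the work surface. World frame = base frame: x ahead of the robot, y to its left, z up, the work surface at z = 0. Lengths are in mm, angles in rad, forces in N, time in s.
With the tool pointing down it reaches from about 350 to 775 mm from the base axis. Payload 7.3 kg.
Tool frame: the origin (TCP) lies at the very end of the fingers, on their centre line; the grasp point (between the pads) lies 19 mm behind it (bot.grip_point_offset is the distance from the TCP to the grasp point, in mm); z points along the fingers, y is the line along which they close (so a half turn about z gives the same grasp; the last joint's range is limited). The gripper opens to 92 mm and grips with 3 to 60 N. Pads are 19 mm wide; open, the fingers measure 130 mm over their backs; the gripper's body (75 mm by 190 mm) begins 47 mm behind the grasp point.
Start: joints at [-1.356, 0.342, 1.524, -0, 1.275, -0.146], TCP at [185.36, -491.209, 226.741] pointing down, gripper open.
Joint ranges: [-2.53, 2.53], [-0.77, 2.02], [0.04, 2.7], [-1, 4.14], [0.28, 2.66], [-3.11, 3.11]. Speed limits (rad/s): [2.57, 2.57, 3.14, 3.14, 3.14, 3.14].

### API

Orientations are given as [roll, pitch, yaw] about the fixed x, y, z axes, in that order (R = Rz(yaw) Ry(pitch) Rx(roll)).
In Python, from plant import bot gives the robot as it stands. The module is installed in compiled form; this text tells all that it offers.
- The arm moves only by the shell command python3 -m jog 'ROWS' [OPENING]. ROWS is JSON, a list of rows, each a list of 6 numbers: the shift along the tool's x, y, z in mm, then the turn, a rotation vector about the tool's x, y, z in rad. In form: [[dx, dy, dz, rx, ry, rz], ...]. A call has 1 to 12 rows; each row shifts and turns the commanded pose from where the row before left it, along the tool's axes as they then stand; what a row does not reach is not made up. A row lasts 1/10 s, in which the tool goes at most 50 mm and 8.59 degrees, less where a joint would pass 70% of its speed; a pose out of reach is approached as far as the arm can. A call with a gripper value outside its range is refused whole. OPENING is the opening in per cent of the stroke, from 0 (shut) to 100 (fully open), set as the call begins (- or left out, the last holds). The fingers move at their own pace and stop on an object; the grip force is fixed at half the most. Time passes only in rows, so rows that do not move let the fingers close. It gives the time, the measured TCP pose, the force, the opening and the grip force at its end, in the units of the state.
- bot.get_obs(): the state, without advancing time (a new reading comes with each control period).
- bot.capture(name): name is "scene" or "top" or "wrist"; returns the picture (480x640x3 uint8, red, green, blue); there is no depth.
- bot.camera_model(name): a dict with "fx", "fy", "cx", "cy" (pixels), "dist_coeffs" ([k1, k2, p1, p2, k3] as OpenCV has them; the pictures are not rectified), "position" and "orientation" of the camera in the world; the wrist camera has in their place "T_tool_cam" (4x4, takes a point from camera to tool coordinates, whose origin is the TCP and whose axes are the flange's). Camera axes: x right, y down, z forward; pixel columns grow to the right and rows downward; lengths in mm; the calibration is good to about 2 mm. A picture is of the moment at which its call begins: read the wrist's pose just before it. camera_model takes no time and is no camera call.
- bot.close_job(): hands the job in; it is judged then, once.
Trained networks look in the newest picture that a camera, given by its name, has taken for a name from the list of things; names that differ only in an ending like _2 or _b are one class to them, and where a whole thing is asked for, a point or a joint stands for the part that bears it (a point fixed in the world has none). Each returns a list of dicts, best first, with "p" (0 to 1); they miss things now and then, are a little off and sometimes report something else, mostly with a low value. They report only what shows in the picture. A call takes as long as a camera call.
- bot.outline_of(target, camera): "mask" (480x640 bool, what is visible of it) and "pixel" ([column, row] in pixels, amid what is visible of it).
The state is a dict: "time": time; "joint_positions": joint angles; "dq": joint speeds; "tau": joint torques, N m; "tool_pos": TCP position; "tcp_rot": TCP orientation; "contact_force": force on the tool from outside, world axes, zero at the start; "moment": the same for the moment, N m; "grip_width": finger opening in mm; "finger_force": force on a finger pad.
Only numpy, scipy, OpenCV 4.12 (cv2) and the standard library are available. Lean on these libraries where they do the work, as an engineer would, in place of code of your own. Each camera call takes 0.05 s, during which the arm holds its last target. There are 200 camera calls.

## Working session

There is one attempt and no reset: what is moved stays moved. The work goes in short steps, Python scripts to look and compute and a shell command to move; the robot and the scene stay as the last step left them, time stands still between calls to the robot, and variables do not carry over. Pictures are saved under pics/ and viewed, at most 10 in all, crops included, and the job is handed in when it is done.

```bash
mkdir -p pics
cat > h.py <<'E'
import numpy as np, cv2
from plant import bot
from scipy.spatial.transform import Rotation as R
def cam(name):
    m=bot.camera_model(name); K=np.array([[m['fx'],0,m['cx']],[0,m['fy'],m['cy']],[0,0,1.]]); D=np.array(m['dist_coeffs'],float)
    if 'T_tool_cam' in m:
        o=bot.get_obs(); T=np.eye(4); T[:3,:3]=R.from_euler('xyz',o['tcp_rot']).as_matrix(); T[:3,3]=o['tool_pos']; T=T@np.array(m['T_tool_cam'])
        return K,D,T[:3,:3],T[:3,3]
    q=np.array(m['orientation'],float)
    Rm=q if q.shape==(3,3) else R.from_euler('xyz',q).as_matrix() if q.size==3 else R.from_quat(q).as_matrix()
    return K,D,Rm,np.array(m['position'],float)
def back(c,px,z):
    K,D,Rm,p=c; u=cv2.undistortPoints(np.array(px,float).reshape(-1,1,2),K,D).reshape(-1,2)
    d=np.c_[u,np.ones(len(u))]@Rm.T; return p+d*((z-p[2])/d[:,2])[:,None]
def proj(c,P):
    K,D,Rm,p=c; X=(np.array(P,float).reshape(-1,3)-p)@Rm
    return cv2.projectPoints(X,np.zeros(3),np.zeros(3),K,D)[0].reshape(-1,2)
E
python3 - <<'E'
from h import *
o=bot.get_obs(); print(o)
for n in('scene','top','wrist'):
    im=bot.capture(n); cv2.imwrite(f'pics/{n}0.png',im[...,::-1]); m=bot.camera_model(n); print(n,m.get('position'),m.get('orientation'),m['fx'],m.get('T_tool_cam'))
c=cam('top')
Z=dict(bar_yellow=88,bar_black=88,dial=64,green_button=67,red_button=67,bearing=14,piston=45,oil_bottle=170,grease_tin=60,screwdriver=10,spanner=5)
for t,z in Z.items():
    r=bot.outline_of(t,'top')
    for k in r[:2]: print(t,round(k['p'],2),np.round(k['pixel']),k['mask'].sum(),np.round(back(c,k['pixel'],z)[0]))
E
```

```text
{'time': 0.0, 'joint_positions': array([-1.35600128e+00,  3.42705518e-01,  1.52502154e+00, -8.88592237e-06,
        1.27539945e+00, -1.45998185e-01]), 'dq': array([ 2.01966202e-04, -6.97565570e-05,  1.10026761e-03, -2.72661445e-05,
        2.31818709e-03, -4.65665735e-04]), 'tau': array([-1.19173277e-03, -4.31240630e+01, -2.44215703e+01,  7.17602740e-02,
        5.60344441e-02, -1.05153895e-04]), 'tool_pos': array([ 185.26441103, -490.78648026,  226.05231886]), 'tcp_rot': array([-3.14007388e+00, -2.14738500e-04,  3.60795659e-01]), 'contact_force': array([-0.27287758, -0.42036032,  0.15488681]), 'moment': array([ 0.03771833,  0.04582305, -0.0380105 ]), 'finger_force': 0.0, 'grip_width': 91.85096818693525}
scene [ 957.9161439  -142.24323895  600.13059315] [-2.40916734  0.01856798  0.85891804] 457.4014777577392 None
top [ 468.16678321  154.64143806 1043.02389244] [-3.01780449 -0.01459194 -1.5897358 ] 584.9289590766384 None
wrist None None 361.2148299749529 [[ 8.83841762e-04 -9.67873314e-01 -2.51436804e-01  6.58435668e+01]
 [ 9.99999367e-01  6.80292550e-04  8.96464613e-04 -3.87352753e-01
[... 260 characters left out ...]
 [522. -66.  88.]
bar_black 0.57 [279. 298.] 294 [486. 203.  88.]
dial 0.56 [461. 271.] 2499 [ 525. -103.   64.]
green_button 0.68 [296. 208.] 312 [638. 174.  67.]
green_button 0.31 [466. 272.] 2524 [ 523. -110.   67.]
red_button 0.7 [279. 297.] 260 [488. 205.  67.]
bearing 0.71 [360. 231.] 292 [604.  63.  14.]
piston 0.9 [357. 132.] 945 [776.  66.  45.]
oil_bottle 0.65 [163. 170.] 1609 [682. 375. 170.]
grease_tin 0.94 [178. 255.] 1385 [562. 376.  60.]
grease_tin 0.74 [165. 170.] 1591 [709. 400.  60.]
screwdriver 0.75 [187. 318.] 1026 [454. 371.  10.]
screwdriver 0.5 [298. 206.] 251 [650. 172.  10.]
spanner 0.81 [395. 355.] 1153 [383.   6.   5.]
spanner 0.66 [177. 256.] 1464 [565. 390.   5.]
```

View pics/top0.png

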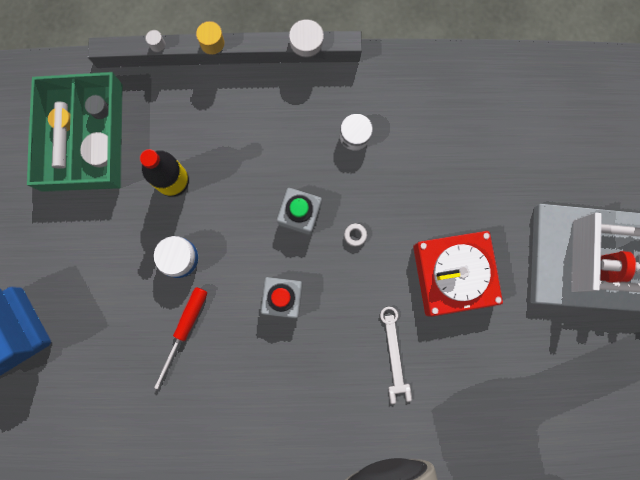

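View pics/scene0.png

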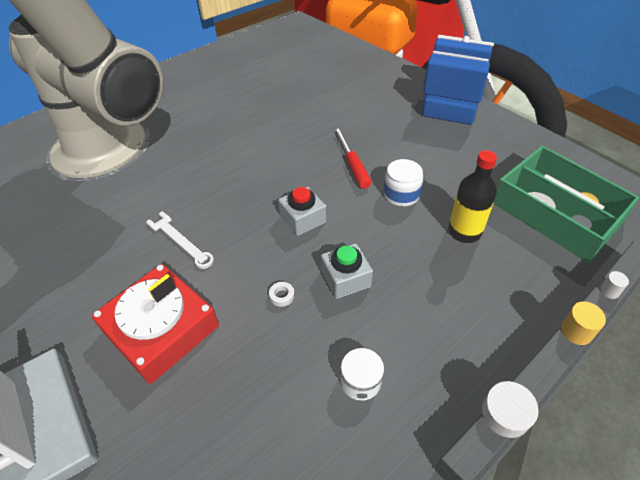

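The top view shows the dial at (462,272). Its bar points image-left (world +y), yellow on the robot's side, so clockwise is a push along +x. The green button is at (298,208), the red at (280,297) and the bearing at (356,234). Next I turn the tool so its x points along the bar and its y along the push, shut the gripper, and hover near the dial.

```bash
python3 -m jog '[[0,0,0,0,0,-0.149],[0,0,0,0,0,-0.149],[0,0,0,0,0,-0.149],[0,0,0,0,0,-0.149],[0,0,0,0,0,-0.149],[0,0,0,0,0,-0.149],[0,0,0,0,0,-0.149],[0,0,0,0,0,-0.149],[0,0,0,0,0,-0.018]]' 0
python3 -m jog '[[38,27,0,0,0,0],[38,27,0,0,0,0],[38,27,0,0,0,0],[38,27,0,0,0,0],[38,27,0,0,0,0],[38,27,0,0,0,0],[38,27,0,0,0,0],[38,27,0,0,0,0],[38,27,0,0,0,0],[38,27,0,0,0,0],[38,27,0,0,0,0],[0,0,0,0,0,0]]'
cat > m.py <<'E'
from h import *
import sys
o=bot.get_obs(); c=cam('wrist'); im=bot.capture('wrist'); cv2.imwrite(f'pics/{sys.argv[1]}.png',im[...,::-1])
print(o['time'],np.round(o['tool_pos'],1),np.round(o['tcp_rot'],3),np.round(o['contact_force'],1),o['grip_width'])
Z=dict(bar_yellow=88,bar_black=88,dial=64,green_button=67,red_button=67,bearing=14)
for t,z in Z.items():
    for k in bot.outline_of(t,'wrist')[:2]:
        ys,xs=np.nonzero(k['mask']); px=np.c_[xs,ys]
        if len(px)<20: continue
        r=cv2.minAreaRect(px.astype(np.float32)); P=back(c,px,z)[:,:2]
        w,v=np.linalg.eigh(np.cov(P.T))
        print(t,round(k['p'],2),np.round(k['pixel']),len(px),'cen',np.round(back(c,k['pixel'],z)[0],1),'mean',np.round(P.mean(0),1),'min',np.round(P.min(0),1),'max',np.round(P.max(0),1),'axis',np.round(v[:,1],3))
E
python3 m.py w1
```

```text
time: 1.6
tool_pos: [185.4, -491.2, 226.8]
tcp_rot: [3.142, 0.0, 1.573]
contact_force: [-0.4, -0.0, 0.4]
grip_width: 24.3
finger_force: 0.0
time: 2.8
tool_pos: [484.6, -68.9, 226.7]
tcp_rot: [3.14, -0.001, 1.573]
contact_force: [0.2, -1.5, 0.4]
grip_width: 0.6
finger_force: 0.0
2.8 [484.6 -68.9 226.7] [ 3.140e+00 -1.000e-03  1.573e+00] [ 0.2 -1.5  0.4] 0.5607303468147458
bar_yellow 0.77 [354. 232.] 342 cen [510.  -78.5  88. ] mean [512.3 -78.4] min [506.9 -97. ] max [518.  -60.3] axis [-0.155  0.988]
bar_black 0.74 [364. 228.] 327 cen [518.3 -74.9  88. ] mean [518.8 -76.7] min [512.7 -96.1] max [523.9 -58.6] axis [-0.163  0.987]
dial 0.78 [358. 238.] 4939 cen [516.2 -90.6  64. ] mean [519.3 -90.7] min [ 472.6 -118.5] max [567.1 -59.5] axis [-1.    -0.019]
bearing 0.9 [448.  62.] 1202 cen [602.4  70.1  14. ] mean [592.6  66.9] min [571.5  46.3] max [613.   86.5] axis [-0.871 -0.491]
```

View pics/w1.png

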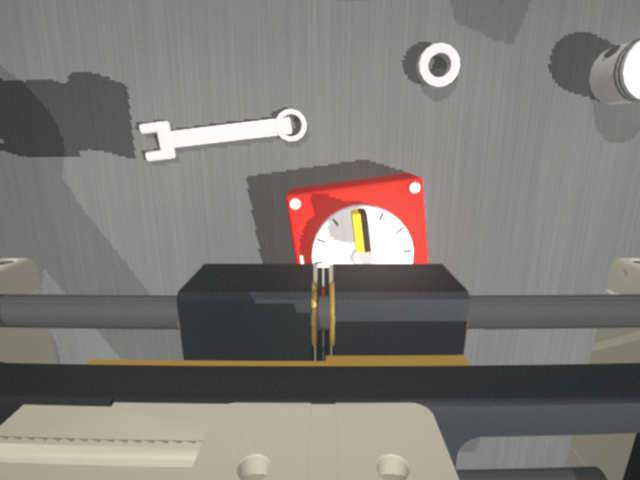

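The wrist view shows the bar at (360,232), tilted about 9°, with the lower half of the disc hidden by the gripper at row 265. I back off 70 mm along tool -x to see the whole disc, and turn by the 0.16 rad tilt.

```bash
python3 -m jog '[[-35,0,0,0,0,0],[-35,0,0,0,0,0],[0,0,0,0,0,-0.08],[0,0,0,0,0,-0.08],[0,0,0,0,0,0],[0,0,0,0,0,0]]'
cat >> m.py <<'E'
for n in('wrist','top'):
    if n=='top': bot.capture('top')
    c=cam(n)
    for t in('dial','green_button'):
      for k in bot.outline_of(t,n)[:1]:
        cs,_=cv2.findContours(k['mask'].astype(np.uint8),cv2.RETR_EXTERNAL,cv2.CHAIN_APPROX_NONE)
        q=max(cs,key=len).reshape(-1,2); P=back(c,q,64 if t=='dial' else 67)[:,:2]; e=cv2.fitEllipse(P.astype(np.float32)); print(n,t,'ellipse',np.round(e[0],1),np.round(e[1],1))
E
python3 m.py w2
```

```text
time: 3.75
tool_pos: [482.0, -143.8, 226.8]
tcp_rot: [3.142, 0.0, 1.727]
contact_force: [-0.0, 0.0, 0.5]
grip_width: 0.6
finger_force: 0.0
3.75 [ 482.  -143.8  226.8] [3.142 0.    1.727] [-0.   0.   0.5] 0.5731625850550877
bar_yellow 0.77 [371. 151.] 483 cen [509.6 -81.   88. ] mean [511.9 -80.5] min [505.6 -96.9] max [518.7 -63.6] axis [-0.162  0.987]
bar_yellow 0.48 [236.  36.] 3813 cen [394.5 -13.8  88. ] mean [397.4 -14.8] min [334.3 -35.8] max [466.7   3.4] axis [-0.994 -0.108]
bar_black 0.9 [385. 147.] 290 cen [520.  -76.4  88. ] mean [519.2 -79.6] min [514.8 -96.4] max [524.  -63.3] axis [-0.146  0.989]
dial 0.83 [371. 180.] 9154 cen [ 517.4 -106.3   64. ] mean [ 519.6 -107.2] min [ 472.3 -155.8] max [567.4 -60.7] axis [0.197 0.98 ]
red_button 0.54 [478.  14.] 895 cen [576.6  37.1  67. ] mean [574.7  37.4] min [556.2  25.6] max [592.5  50.2] axis [-0.973 -0.232]
bearing 0.59 [478.  14.] 841 cen [594.6  56.8  14. ] mean [592.2  56.8] min [570.6  43.4] max [613.2  71.8] axis [-0.971 -0.237]
wrist dial ellipse [ 520.1 -107.6] [94.5 94.7]
top dial ellipse [ 523.6 -104.5] [95.1 97. ]
top green_button ellipse [639.3 170.2] [28.1 30. ]
```

View pics/w2.png

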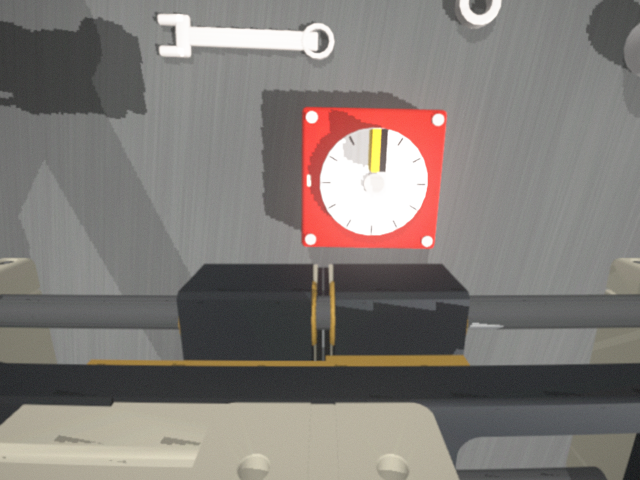

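```bash
python3 -m jog '[[30,2,0,0,0,0],[29,2,0,0,0,0],[0,0,30,0,0,0],[0,0,40,0,0,0],[0,0,40,0,0,0],[0,0,30,0,0,0],[0,0,13,0,0,0],[0,0,0,0,0,0],[0,0,0,0,0,0]]'
python3 - <<'E'
from h import *
im=bot.capture('scene'); cv2.imwrite('pics/s1.png',cv2.resize(im[170:410,60:300,::-1],None,fx=2.4,fy=2.4,interpolation=cv2.INTER_CUBIC))
E
```

```text
time: 5.25
tool_pos: [477.3, -84.4, 74.1]
tcp_rot: [3.141, 0.0, 1.731]
contact_force: [0.1, -0.5, -0.0]
grip_width: 0.2
finger_force: 0.0
```

View pics/s1.png

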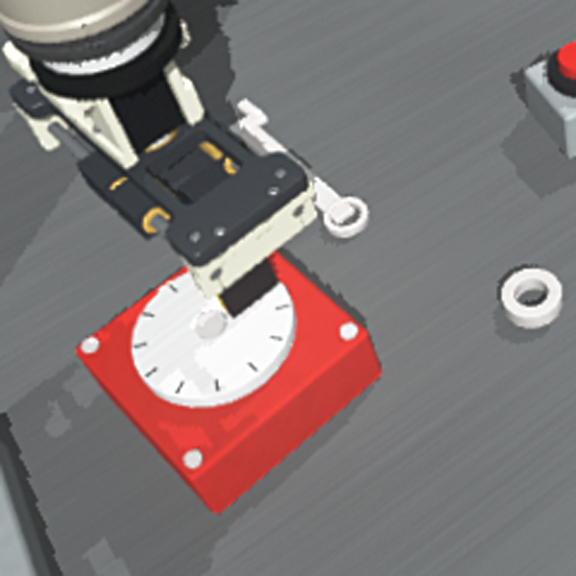

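The scene crop shows the black side of the bar at (250,290), undisturbed, with the shut gripper behind it on the yellow side. Now I move in slowly until contact.

```bash
python3 -m jog '[[0,3,0,0,0,0],[0,3,0,0,0,0],[0,2,0,0,0,0],[0,2,0,0,0,0],[0,0,0,0,0,0]]'; python3 -m jog '[[0,1,0,0,0,0],[0,1,0,0,0,0],[0,0,0,0,0,0]]'; python3 -m jog '[[0,1,0,0,0,0],[0,1,0,0,0,0],[0,0,0,0,0,0]]'
```

```text
time: 5.8
tool_pos: [487.1, -82.7, 73.9]
tcp_rot: [3.141, 0.0, 1.731]
contact_force: [-0.5, -0.3, -0.6]
grip_width: 0.3
finger_force: 0.0
time: 6.1
tool_pos: [488.9, -82.4, 73.7]
tcp_rot: [3.142, 0.0, 1.731]
contact_force: [-0.2, -0.9, -0.5]
grip_width: 0.9
finger_force: 0.0
time: 6.4
tool_pos: [490.9, -82.1, 73.7]
tcp_rot: [3.141, 0.0, 1.731]
contact_force: [-0.8, -0.2, 0.5]
grip_width: 0.8
finger_force: 0.0
```

```bash
python3 -m jog '[[0,1,0,0,0,0],[0,0,0,0,0,0]]'; python3 -m jog '[[0,1,0,0,0,0],[0,0,0,0,0,0]]';python3 -m jog '[[0,1,0,0,0,0],[0,0,0,0,0,0]]'
```

```text
time: 6.6
tool_pos: [491.9, -82.0, 73.7]
tcp_rot: [3.141, 0.0, 1.731]
contact_force: [1.4, -0.7, 0.3]
grip_width: 0.4
finger_force: 0.0
time: 6.8
tool_pos: [492.8, -81.8, 73.7]
tcp_rot: [3.141, 0.0, 1.731]
contact_force: [-0.1, -0.4, -0.1]
grip_width: 0.3
finger_force: 0.0
time: 7.0
tool_pos: [493.8, -81.6, 73.7]
tcp_rot: [3.141, 0.0, 1.731]
contact_force: [-0.4, -0.2, -0.1]
grip_width: 0.4
finger_force: 0.0
```

```bash
for i in 1 2 3 4; do :; done; python3 -m jog '[[0,1,0,0,0,0],[0,0,0,0,0,0]]' | grep -E 'pos|force'; python3 -m jog '[[0,1,0,0,0,0],[0,0,0,0,0,0]]'| grep -E 'pos|force';python3 -m jog '[[0,1,0,0,0,0],[0,0,0,0,0,0]]'| grep -E 'pos|force';python3 -m jog '[[0,1,0,0,0,0],[0,0,0,0,0,0]]'| grep -E 'pos|force'
python3 - <<'E'
from h import *
im=bot.capture('scene'); cv2.imwrite('pics/s2.png',cv2.resize(im[230:350,90:230,::-1],None,fx=5,fy=5,interpolation=cv2.INTER_CUBIC))
E
```

```text
tool_pos: [494.8, -81.5, 73.7]
contact_force: [-0.4, -0.5, -0.9]
finger_force: 0.0
tool_pos: [495.2, -81.3, 73.6]
contact_force: [-3.0, -0.5, 0.8]
finger_force: 1.3
tool_pos: [495.8, -81.1, 73.6]
contact_force: [-3.8, -1.0, 2.3]
finger_force: 2.4
tool_pos: [497.0, -80.8, 73.6]
contact_force: [-4.4, 0.0, 1.4]
finger_force: 1.9
```

View pics/s2.png

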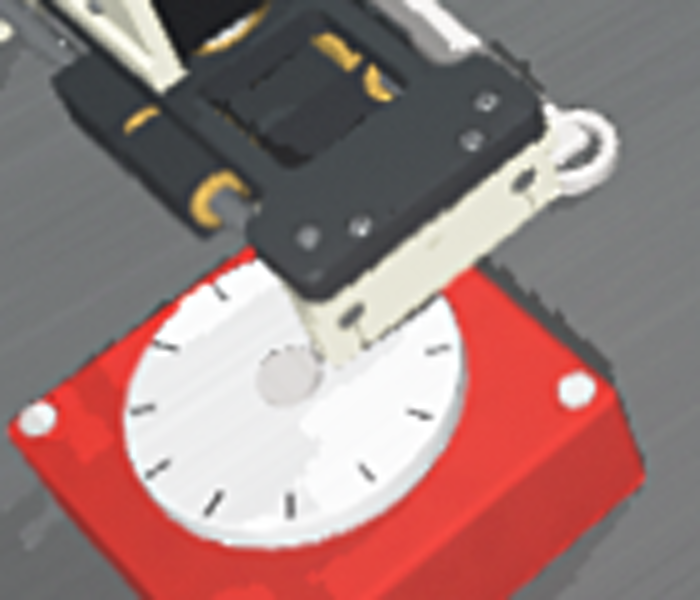

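Contact at 4 N (the crop shows the gripper over the bar, just clear of the hub at (290,378)). Now I swing the finger round the axis, turning the tool with it.

```bash
python3 -m jog '[[0,0,0,0,0,0.035],[0,0,0,0,0,0.035],[1.0,1.5,0,0,0,0.05],[1.0,1.5,0,0,0,0.05],[1.0,1.5,0,0,0,0.05],[0,0,0,0,0,0]]'; python3 -m jog '[[1.0,1.5,0,0,0,0.05],[1.0,1.5,0,0,0,0.05],[1.0,1.5,0,0,0,0.05],[1.0,1.5,0,0,0,0.05],[0,0,0,0,0,0]]';  python3 -m jog '[[1.0,1.5,0,0,0,0.05],[1.0,1.5,0,0,0,0.05],[0,0,0,0,0,0]]'
cat > d.py <<'E'
from h import *
import sys
# finger pose in dial terms for assumed axis
A=np.array([521.5,-107]); o=bot.get_obs(); y=o['tcp_rot'][2]; x=np.array([np.cos(y),np.sin(y)]); t=np.array([np.sin(y),-np.cos(y)])
r=o['tool_pos'][:2]-A; print('tool theta deg',np.degrees(1.727-y),'radial',r@x,'tang',r@t,'t',o['time'])
for n in ('top','scene'):
    im=bot.capture(n); c=cam(n)
    ths=np.arange(0,360,1.0); acc=[]
    # ring unwrap of disc top for tick phase
    for rad in (39,41,43):
        P=np.c_[A[0]+rad*np.sin(np.radians(ths)),A[1]+rad*np.cos(np.radians(ths)),np.full(360,64.)]
        px=proj(c,P).astype(np.float32); acc.append(cv2.remap(cv2.cvtColor(im,cv2.COLOR_RGB2GRAY),px[:,0],px[:,1],cv2.INTER_LINEAR).ravel())
    s=np.mean(acc,0).astype(float); s=np.clip(np.array(cv2.medianBlur(s.astype(np.uint8).reshape(1,-1),11).ravel(),float)-s,0,60); 
    for k in('bar_yellow','bar_black'):
        for q in bot.outline_of(k,n)[:1]: print(n,k,round(q['p'],2),q['mask'].sum(),np.round(back(c,q['pixel'],80)[0],1))
    z=(s*np.exp(12j*np.radians(ths))).sum(); print(n,'tick phase deg (mod 30, cw from +y)',np.degrees(np.angle(z))/12,abs(z)/s.sum())
    cv2.imwrite(f'pics/{sys.argv[1]}_{n}.png',im[...,::-1])
E
python3 d.py a
```

```text
time: 8.45
tool_pos: [502.6, -77.6, 73.7]
tcp_rot: [3.141, -0.0, 1.511]
contact_force: [-1.3, 0.1, -0.6]
grip_width: 0.3
finger_force: 0.3
time: 8.95
tool_pos: [509.3, -74.8, 73.9]
tcp_rot: [3.14, 0.0, 1.312]
contact_force: [-0.0, 0.9, -0.4]
grip_width: 0.6
finger_force: 0.0
time: 9.25
tool_pos: [511.4, -73.6, 73.6]
tcp_rot: [-3.141, 0.0, 1.212]
contact_force: [-4.0, -1.0, 1.6]
grip_width: 0.4
finger_force: 1.7
tool theta deg 29.482668412209023 radial 27.747563282402613 tang -21.152209299392553 t 9.25
top bar_black 0.29 1026 [550.2 -39.2  80. ]
top tick phase deg (mod 30, cw from +y) -5.6893495168109665 0.3542893650570436
scene bar_yellow 0.58 1793 [797.1  47.2  80. ]
scene bar_black 0.63 421 [635.9  43.4  80. ]
scene tick phase deg (mod 30, cw from +y) -6.5868511574681605 0.7371586640395771
```

```bash
python3 -m jog '[[1.0,1.5,0,0,0,0.05],[1.0,1.5,0,0,0,0.05],[1.0,1.5,0,0,0,0.05],[1.0,1.5,0,0,0,0.05],[1.0,1.5,0,0,0,0.05],[1.0,1.5,0,0,0,0.05],[1.0,1.5,0,0,0,0.05],[1.0,1.5,0,0,0,0.05],[1.0,1.5,0,0,0,0.05],[1.0,1.5,0,0,0,0.05],[0,0,0,0,0,0],[0,0,0,0,0,0]]'; python3 d.py b
python3 - <<'E'
from h import *
A=np.array([521.5,-107]); c=cam('scene'); g=cv2.imread('pics/scene0.png',0); ths=np.arange(360.)
acc=[]
for rad in (39,41,43):
    px=proj(c,np.c_[A[0]+rad*np.sin(np.radians(ths)),A[1]+rad*np.cos(np.radians(ths)),np.full(360,64.)]).astype(np.float32); acc.append(cv2.remap(g,px[:,0],px[:,1],cv2.INTER_LINEAR).ravel())
s=np.mean(acc,0); s=np.clip(cv2.medianBlur(s.astype(np.uint8).reshape(1,-1),11).ravel().astype(float)-s,0,60); z=(s*np.exp(12j*np.radians(ths))).sum(); print('rest',np.degrees(np.angle(z))/12,abs(z)/s.sum())
E
```

```text
time: 10.75
tool_pos: [529.8, -73.2, 73.7]
tcp_rot: [-3.141, -0.0, 0.713]
contact_force: [-2.3, 3.3, 1.5]
grip_width: 0.2
finger_force: 2.2
tool theta deg 58.126225804940624 radial 28.39769616110369 tang -20.16531496126557 t 10.75
top bar_black 0.35 243 [642.8 170.5  80. ]
top tick phase deg (mod 30, cw from +y) -7.622128737939469 0.11345035637134997
scene bar_yellow 0.67 90 [545.6 -77.7  80. ]
scene bar_black 0.78 227 [551.1 -88.7  80. ]
scene tick phase deg (mod 30, cw from +y) -5.600838943171464 0.79194968817702
rest -7.656896078381305 0.9111493295140911
```

```bash
python3 -m jog '[[1.0,1.5,0,0,0,0.05],[1.0,1.5,0,0,0,0.05],[1.0,1.5,0,0,0,0.05],[1.0,1.5,0,0,0,0.05],[1.0,1.5,0,0,0,0.05],[1.0,1.5,0,0,0,0.05],[1.0,1.5,0,0,0,0.05],[1.0,1.5,0,0,0,0.05],[1.0,1.5,0,0,0,0.05],[1.0,1.5,0,0,0,0.05],[0,0,0,0,0,0],[0,0,0,0,0,0]]'; python3 d.py c
```

```text
time: 12.25
tool_pos: [545.7, -81.8, 73.7]
tcp_rot: [-3.141, -0.001, 0.211]
contact_force: [-2.2, 4.0, 2.0]
grip_width: 0.7
finger_force: 2.4
tool theta deg 86.86784692388827 radial 28.922103695981022 tang -19.535075562559495 t 12.25
top bar_black 0.2 360 [505.3 -83.4  80. ]
top tick phase deg (mod 30, cw from +y) -5.889604123392858 0.6046049105117397
scene bar_yellow 0.69 132 [555.  -97.1  80. ]
scene tick phase deg (mod 30, cw from +y) -5.617330823454303 0.6773918146958048
```

```bash
python3 -c "
import cv2; a=cv2.imread('pics/c_scene.png')[230:390,80:280]; cv2.imwrite('pics/c.png',cv2.resize(a,None,fx=3.5,fy=3.5,interpolation=2))"
```

```text
(no output)
```

View pics/c.png

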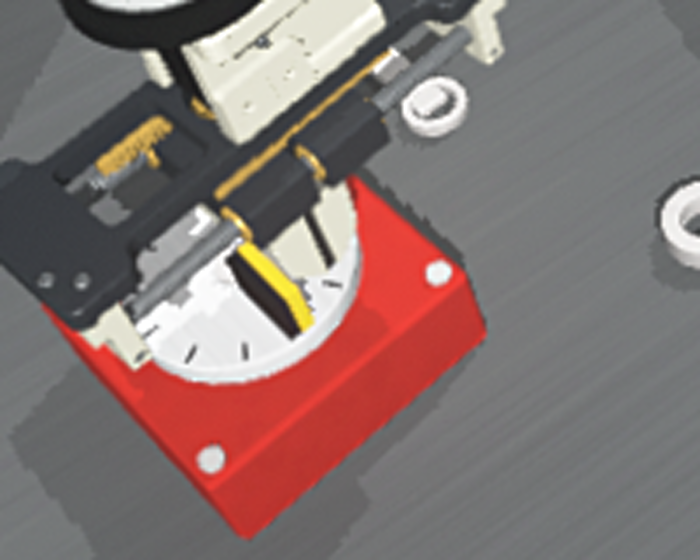

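The crop shows the bar (270,285), yellow face towards the finger, pointing straight ahead: three clicks done, and pushed about 2° out of the third stop. For the fourth I go in smaller steps and watch for the snap (force dropping to zero).

```bash
python3 -m jog '[[1.0,1.5,0,0,0,0.05],[1.0,1.5,0,0,0,0.05],[1.0,1.5,0,0,0,0.05],[1.0,1.5,0,0,0,0.05],[0,0,0,0,0,0],[0,0,0,0,0,0]]'|grep force; python3 -m jog '[[1.0,1.5,0,0,0,0.05],[0,0,0,0,0,0],[0,0,0,0,0,0]]'|grep force; python3 d.py d
```

```text
contact_force: [-0.4, -0.2, -0.1]
finger_force: 0.0
contact_force: [0.3, 0.0, 1.2]
finger_force: 0.0
tool theta deg 101.0952275460922 radial 29.14601092120191 tang -18.972114009037792 t 13.45
top tick phase deg (mod 30, cw from +y) -5.137471584057862 0.6070829275675083
scene bar_yellow 0.47 261 [ 558.3 -115.8   80. ]
scene tick phase deg (mod 30, cw from +y) -7.328974100644988 0.588277436143271
```

Force is zero and the ticks are back at their rest phase, so it snapped into the fourth stop. I back away from the yellow face, lift, and check.

```bash
python3 -m jog '[[0,-3,0,0,0,0],[0,-6,0,0,0,0],[0,0,-20,0,0,0],[0,0,-40,0,0,0],[0,0,-45,0,0,0],[0,0,-45,0,0,0],[-40,0,0,0,0,0],[-40,0,0,0,0,0],[-40,0,0,0,0,0],[0,0,0,0,0,0],[0,0,0,0,0,0]]'
python3 d.py e; python3 -c "
import cv2; a=cv2.imread('pics/e_scene.png')[210:400,60:300]; cv2.imwrite('pics/e.png',cv2.resize(a,None,fx=3,fy=3,interpolation=2))"; python3 m.py w3 | grep -v yellow
```

```text
time: 14.85
tool_pos: [431.7, -75.0, 224.3]
tcp_rot: [3.141, -0.002, -0.039]
contact_force: [-0.1, -0.0, 0.4]
grip_width: 0.4
finger_force: 0.0
tool theta deg 101.20450577310443 radial -90.96499215980776 tang -28.462165462528866 t 14.85
top bar_yellow 0.5 145 [ 548.6 -113.1   80. ]
top bar_black 0.47 54 [ 546.7 -113.3   80. ]
top tick phase deg (mod 30, cw from +y) -7.6811226199175975 0.7138102035569008
scene bar_yellow 0.5 216 [ 552.9 -114.7   80. ]
scene bar_black 0.42 163 [ 553.2 -125.9   80. ]
scene tick phase deg (mod 30, cw from +y) -8.024612907670438 0.8623032749735987
15.15 [432.4 -75.2 223.5] [-3.142  0.    -0.039] [ 0.2  0.3 -0.4] 0.21193082589146267
bar_black 0.63 [379.  71.] 434 cen [ 546.4 -122.4   88. ] mean [ 545.1 -121.6] min [ 527.7 -130.7] max [ 562.  -111.7] axis [-0.916  0.402]
bar_black 0.53 [ 12. 168.] 1030 cen [486.2 176.2  88. ] mean [485.8 173.6] min [471.4 158.2] max [499.8 189.4] axis [-0.551  0.835]
dial 0.85 [358. 106.] 10724 cen [ 523.  -108.7   64. ] mean [ 521.8 -108.3] min [ 472.9 -155.3] max [569.7 -60.8] axis [-0.894  0.448]
red_button 0.7 [ 12. 169.] 1066 cen [484.6 194.7  67. ] mean [484.6 191.7] min [469.4 174.6] max [500.  208.6] axis [-0.457  0.89 ]
bearing 0.64 [160.  36.] 1420 cen [597.5  69.   14. ] mean [593.   65.2] min [572.3  43.9] max [613.5  86.4] axis [0.647 0.763]
bearing 0.57 [ 17. 167.] 1075 cen [483.6 235.9  14. ] mean [482.3 237.1] min [464.5 217.1] max [500.3 257.1] axis [-0.476  0.879]
wrist dial ellipse [ 520.1 -108.3] [93.2 96.6]
top dial ellipse [ 523.5 -104.4] [96.4 97.4]
top green_button ellipse [463.  353.6] [ 22.4 215.7]
```

View pics/e.png

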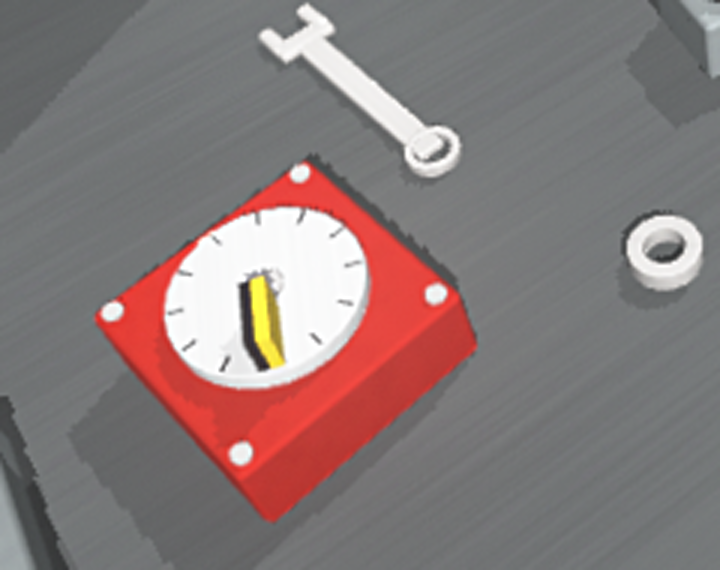

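The bar now points to about 120° (yellow/black at (262,325)), the ticks sit at their rest phase, and the bearing and spanner are unmoved: four clicks. Next is the green button, measured with the wrist camera from a hover.

```bash
python3 -m jog '[[23,-41,0,0,0,0],[23,-41,0,0,0,0],[23,-41,0,0,0,0],[23,-41,0,0,0,0],[23,-41,0,0,0,0],[23,-41,0,0,0,0],[0,0,0,0,0,0],[0,0,0,0,0,0],[0,0,0,0,0,0]]'; python3 m.py w4 | grep -E 'button'
```

```text
time: 16.65
tool_pos: [578.8, 164.4, 223.6]
tcp_rot: [3.141, 0.001, -0.04]
contact_force: [-0.6, 0.0, -0.3]
grip_width: 0.5
finger_force: 0.0
green_button 0.76 [317. 148.] 1068 cen [637.1 166.3  67. ] mean [636.2 167.1] min [620.8 152. ] max [651.7 182.5] axis [-0.796 -0.606]
red_button 0.46 [315. 148.] 1043 cen [636.5 167.9  67. ] mean [636.2 167. ] min [620.8 151.9] max [650.9 182.6] axis [-0.056  0.998]
wrist green_button ellipse [636.7 167.3] [29.9 30.5]
```

View pics/w4.png

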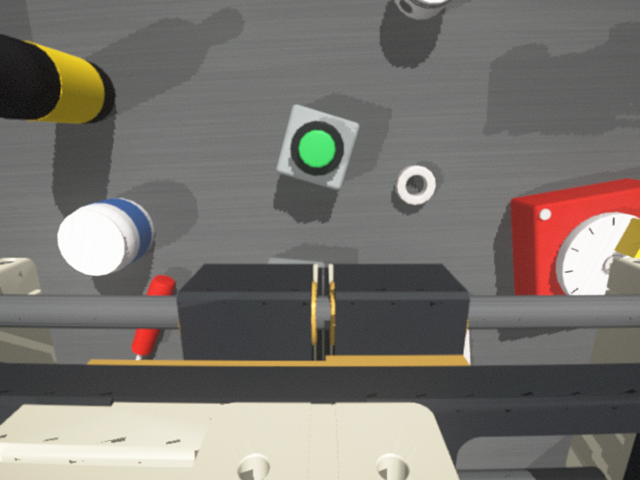

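The green button is at pixel (317,148), giving (637,168), 46 mm from the nearest thing (the bearing). I move over it and lower to just above.

```bash
python3 -m jog '[[29,-3,0,0,0,0],[29.5,-3.2,0,0,0,0],[0,0,40,0,0,0],[0,0,45,0,0,0],[0,0,40,0,0,0],[0,0,22,0,0,0],[0,0,0,0,0,0],[0,0,0,0,0,0]]'; python3 -m jog '[[0,0,4,0,0,0],[0,0,3,0,0,0],[0,0,2,0,0,0],[0,0,0,0,0,0]]'; python3 -m jog '[[0,0,2,0,0,0],[0,0,2,0,0,0],[0,0,0,0,0,0],[0,0,0,0,0,0]]'
```

```text
time: 18.05
tool_pos: [638.4, 169.2, 77.3]
tcp_rot: [3.142, -0.001, -0.039]
contact_force: [-0.0, -0.1, 0.2]
grip_width: 0.4
finger_force: 0.0
time: 18.45
tool_pos: [637.9, 169.1, 67.9]
tcp_rot: [3.142, -0.0, -0.039]
contact_force: [0.3, -0.4, -0.0]
grip_width: 0.8
finger_force: 0.0
time: 18.85
tool_pos: [638.2, 169.1, 64.0]
tcp_rot: [-3.142, -0.001, -0.039]
contact_force: [0.1, 0.0, 3.4]
grip_width: 0.6
finger_force: 1.6
```

```bash
python3 -m jog '[[0,0,1.5,0,0,0],[0,0,1.5,0,0,0],[0,0,0,0,0,0],[0,0,0,0,0,0]]'; python3 -m jog '[[0,0,0.5,0,0,0],[0,0,0,0,0,0],[0,0,0,0,0,0]]'
```

```text
time: 19.25
tool_pos: [638.2, 169.1, 61.3]
tcp_rot: [-3.142, -0.001, -0.039]
contact_force: [-0.5, 0.1, 6.4]
grip_width: 0.4
finger_force: 3.2
time: 19.55
tool_pos: [638.2, 169.1, 61.2]
tcp_rot: [-3.142, -0.001, -0.039]
contact_force: [-2.8, -0.3, 8.7]
grip_width: 0.5
finger_force: 4.5
```

```bash
python3 -m jog '[[0,0,1,0,0,0],[0,0,0,0,0,0],[0,0,0,0,0,0],[0,0,0,0,0,0]]'; python3 -m jog '[[0,0,-3,0,0,0],[0,0,-5,0,0,0],[0,0,-20,0,0,0],[0,0,-40,0,0,0],[0,0,-40,0,0,0],[0,0,-40,0,0,0],[-50,0,0,0,0,0],[-50,0,0,0,0,0],[0,0,0,0,0,0],[0,0,0,0,0,0],[0,0,0,0,0,0]]'
python3 - <<'E'
from h import *
bot.capture('scene'); im=bot.capture('scene'); cv2.imwrite('pics/f.png',im[...,::-1])
E
```

```text
time: 19.95
tool_pos: [638.3, 169.2, 61.1]
tcp_rot: [-3.141, -0.002, -0.039]
contact_force: [-4.1, -0.5, 14.2]
grip_width: 0.3
finger_force: 7.0
time: 21.05
tool_pos: [539.3, 173.0, 207.5]
tcp_rot: [-3.141, -0.002, -0.039]
contact_force: [0.6, 0.5, -0.8]
grip_width: 0.7
finger_force: 0.0
```

View pics/f.png

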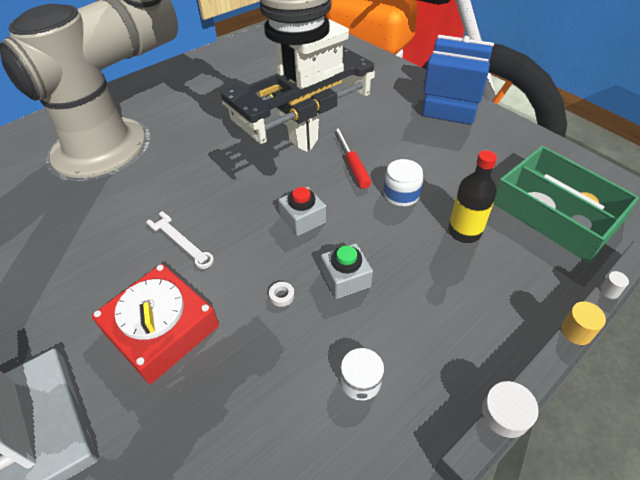

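The scene shows the green button (347,256) back up, the dial bar (148,318) in its fourth stop, everything else where it was, and the arm clear.

```bash
python3 -c "
from plant import bot
print(bot.close_job())"
```

```text
the job is handed in; nothing more can be done
None
```

I pushed the dial four clicks clockwise with the fingertip, pressed the green button fully down and let it come back up, and handed the job in at about 21 s; the final picture shows the arm clear and nothing else moved.

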